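# Sort the sound padlocks into the delivery tray

## Task

Pack the three shut, complete padlocks standing on the right of the bench, before and beside the vice, for delivery: stand each one upright in the well of the wooden tray that is made for its size, the smallest lock in the shortest well, the middle one in the middle-sized well and the largest in the longest. The padlock whose shackle hangs open and the lock body without any shackle are for repair: leave them where they stand.

Things in the scene. Friction and masses are not known exactly. Their poses are not given: they have to be found in the camera images.
- lock_small_center (a point): Small brass padlock with a shut steel shackle, standing upright on the bench, 18 mm thick (its x), 36 mm long (its y), 55 mm tall (its z). The solid body fills the lowest 30 mm; above it stands the shackle, an arch thinner than the body. Loose. The point is its centre, 27.5 mm above its underside. Plain grasp: from above across the thickness of the body.
- lock_medium_center (a point): Middle-sized brass padlock with a shut steel shackle, standing upright on the bench, 18 mm thick (its x), 50 mm long (its y), 76 mm tall (its z). The solid body fills the lowest 41 mm; above it stands the shackle, an arch thinner than the body. Loose. The point is its centre, 38 mm above its underside. Plain grasp: from above across the thickness of the body.
- lock_large_center (a point): Large dark-brown iron padlock with a shut shackle, standing upright on the bench, 24 mm thick (its x), 66 mm long (its y), 101 mm tall (its z). The solid body fills the lowest 54 mm; above it stands the shackle, an arch thinner than the body. Loose. The point is its centre, 50.5 mm above its underside. Plain grasp: from above across the thickness of the body.
- lock_open_center (a point): Look-alike: brass padlock whose shackle is sprung open and turned aside, standing upright, 28x52x91 mm, body 43 mm tall and 18 mm thick. Loose; to be left alone. The point is 45.5 mm above its underside, in the middle of its body's plan.
- lock_bare_center (a point): Look-alike: bare brass padlock body with two holes in its top and no shackle, standing upright, 24x38x42 mm. Loose; to be left alone. The point is its centre.
- vice_front (a point): Front end of the fixed bench vice's screw, 98 mm above the bench. The vice is up to 190 mm high and reaches 0.32 m behind this point, 90 mm to either side. Carry things past in front of it or more than 190 mm up. A mirror hangs from 0.34 m up, 0.14 m behind this point and 55 mm to the right. Unlisted clutter among the work is at most 35 mm high.
- well_small_floor (a point): The shortest of three dark sheet-steel wells that sit end to end, in any order, in a low wooden tray (fixed; 56 mm wide, 304 mm long with its end grips, everything on it at most 24 mm above the bench). Opening 52 mm long (its y, along the tray) and 40 mm wide (its x). The point is the middle of its inner floor, 13.5 mm above the bench; its rim is 7.5 mm higher. The centres of neighbouring wells are 89 mm apart.
- well_medium_floor (a point): The middle-sized of three dark sheet-steel wells that sit end to end, in any order, in a low wooden tray (fixed; 56 mm wide, 304 mm long with its end grips, everything on it at most 24 mm above the bench). Opening 66 mm long (its y, along the tray) and 40 mm wide (its x). The point is the middle of its inner floor, 13.5 mm above the bench; its rim is 7.5 mm higher. The centres of neighbouring wells are 89 mm apart.
- well_large_floor (a point): The longest of three dark sheet-steel wells that sit end to end, in any order, in a low wooden tray (fixed; 56 mm wide, 304 mm long with its end grips, everything on it at most 24 mm above the bench). Opening 82 mm long (its y, along the tray) and 40 mm wide (its x). The point is the middle of its inner floor, 13.5 mm above the bench; its rim is 7.5 mm higher. The centres of neighbouring wells are 89 mm apart.

How it is judged:
At the end, for the whole second after the job is handed in: Each of the three shut padlocks stands upright (within 7 degrees) on the floor of its own well (within 4 mm of height), its centre within 16 mm of the well's centre; the open padlock and the bare body are within 20 mm of where they stood; all of this holds steadily with the locks released (horizontal distance between lock_small_center and well_small_floor below 0.016 m and z of lock_small_center in the frame of well_small_floor between 0.0235 and 0.0315 m and angle between each of lock_small_center, lock_medium_center, lock_large_center's own z axis and vertical below 0.12 rad and horizontal distance between lock_medium_center and well_medium_floor below 0.016 m and z of lock_medium_center in the frame of well_medium_floor between 0.034 and 0.042 m and horizontal distance between lock_large_center and well_large_floor below 0.016 m and z of lock_large_center in the frame of well_large_floor between 0.0465 and 0.0545 m and distance of each of lock_open_center, lock_bare_center from where it was at the start of the episode below 0.02 m); the robot touches nothing.
It fails at once if a look-alike is moved from its place by more than 20 mm (distance of lock_open_center from where it was at the start of the episode above 0.02 m).
It fails at once if a look-alike is moved from its place by more than 20 mm (distance of lock_bare_center from where it was at the start of the episode above 0.02 m).
It also fails if it takes over 96 s, if anything falls off the work surface, if the arm or the gripper's body presses on something with over 40 N, if the wrist force passes 120 N, or if a joint passes its speed limit or range.

## Robot

A 6-joint arm with a two-finger parallel gripper is mounted at the origin on a cart in front of the work surface, level with it; the furniture and walls round the work are solid. World frame = base frame: x ahead of the robot, y to its left, z up, the work surface at z = 0. Lengths are in m, angles in rad, forces in N, time in s.
With the tool pointing down it reaches from about 0.3 to 0.775 m from the base axis. Payload 14.6 kg.
Tool frame: the origin (TCP) lies at the very end of the fingers, on their centre line; the grasp point (between the pads) lies 19 mm behind it; y points along the fingers, x is the direction in which the jaws open and shut, and the axes are right-handed (so a half turn about y gives the same grasp; the last joint's range is limited). The gripper opens to 94 mm and grips with 3 to 60 N. Pads are 16 mm wide; open, the fingers measure 119 mm over their backs; the gripper's body (75 mm by 177 mm) begins 78 mm behind the grasp point.
Start: joints at [-1.197, 0.3, 1.521, -0, 1.321, -0.067], TCP at [0.235, -0.497, 0.205] pointing down, gripper open.
Joint ranges: [-3.03, 3.03], [-0.79, 2.21], [0.23, 2.52], [-1.04, 4.18], [0, 3.07], [-2.55, 2.55]. Speed limits (rad/s): [2.22, 2.22, 2.57, 3.14, 3.14, 3.14].

## Interface

Orientations are given as a rotation vector (axis times angle).
In Python, from station import sensors, cams, sign_off gives the robot as it stands. The module is installed in compiled form; this text tells all that it offers.
- The arm moves only by the tool send_rows, never from a script. Its argument "steps" is a list of rows, each a list of 6 numbers: the shift along the world's x, y, z in cm, then the turn, a rotation vector about the world's x, y, z in degrees. In form: [[tx, ty, tz, ax, ay, az], ...]. A call has exactly 8 rows; each row is the pose to reach, as a shift and turn from the pose measured when the call began; what a row does not reach only later rows make up. A row lasts 1/10 s, in which the tool goes at most 50 mm and 8.59 degrees, less where a joint would pass 70% of its speed; a pose out of reach is approached as far as the arm can. A call with a gripper value outside its range is refused whole. "hand" is the opening in per cent of the stroke, from 0 (shut) to 100 (fully open), set as the call begins (left out, the last holds). The fingers move at their own pace and stop on an object; the grip force is fixed at half the most. Time passes only in rows, so rows that repeat a pose let the fingers close, or fill a call up. It gives the time, the measured TCP pose, the force and the opening at its end, in the units of the state.
- sensors.sense(): the state, without advancing time (a new reading comes with each control period).
- cams.read_camera(name): name is "scene" or "top" or "wrist"; returns the picture (384x512x3 uint8, blue, green, red); there is no depth.
- cams.get_calibration(name): a dict with "intrinsics" (3x3 intrinsics, pixels), "rvec" (rotation vector, rad) and "tvec" (3), from world to camera coordinates, as OpenCV has them. Camera axes: x right, y down, z forward; pixel columns grow to the right and rows downward; lengths in m; the calibration is good to about 2 mm. A picture is of the moment at which its call begins: read the wrist's pose just before it. get_calibration takes no time and is no camera call; for the wrist camera it gives the pose at the moment of the call.
- sign_off(): hands the job in, once; it reports no verdict.
The state is a dict: "t": time; "qpos": joint angles; "qd": joint speeds; "effort": joint torques, N m; "ee_pos": TCP position; "tool_rot": TCP orientation; "force": force on the tool from outside, world axes, zero at the start; "moment": the same for the moment, N m; "grip_width": finger opening in m.
Only numpy, scipy, OpenCV 4.12 (cv2) and the standard library are available. Lean on these libraries where they do the work, as an engineer would, in place of code of your own. Each camera call takes 0.05 s, during which the arm holds its last target.

## Working session

There is one attempt and no reset: what is moved stays moved. The work goes in short steps, Python scripts to look and compute and a tool call to move; the robot and the scene stay as the last step left them, time stands still between calls to the robot, and variables do not carry over. Pictures are saved under pics/ and viewed, and the job is handed in when it is done.

Besides the shell and the picture viewer there is one more tool, called after "Request:" as a command line: name --pt "numbers of a row" for each row, then --argument value for the rest. send_rows: Moves the arm, as the interface text tells. Its arguments: {"type":"object","properties":{"steps":{"type":"array","items":{"type":"array","items":{"type":"number"}}},"hand":{"type":"number"}},"required":["steps"]}

```bash
mkdir -p pics; python3 - <<'E'
from station import sensors,cams
import cv2
s=sensors.sense();print(s['t'],s['ee_pos'],s['tool_rot'],s['grip_width'])
for n in ['scene','top','wrist']:
    c=cams.get_calibration(n);print(n,c)
    cv2.imwrite(f'pics/{n}0.png',cams.read_camera(n))
E
```

```text
0.0 [ 0.23454546 -0.49718899  0.20488927] [-1.38542861  0.87937486 -0.87781261] 0.09401693405915729
scene {'intrinsics': array([[442.83384636,   0.        , 253.00077844],
       [  0.        , 442.83384636, 188.27723752],
       [  0.        ,   0.        ,   1.        ]]), 'rvec': array([ 0.99336655, -2.07997093,  1.36214124]), 'tvec': array([0.31079462, 0.25506885, 0.77307436])}
top {'intrinsics': array([[350.47901274,   0.        , 254.81952951],
       [  0.        , 350.47901274, 193.5556022 ],
       [  0.        ,   0.        ,   1.        ]]), 'rvec': array([ 2.14434684, -2.19330602,  0.14606135]), 'tvec': array([-0.00300969,  0.50285215,  0.87273465])}
wrist {'intrinsics': array([[336.95571731,   0.        , 253.19338028],
       [  0.        , 336.95571731, 184.54015312],
       [  0.        ,   0.        ,   1.        ]]), 'rvec': array([-2.47023094,  1.56423257,  0.19719178]), 'tvec': array([-0.54950056, -0.0254917 ,  0.39005762])}
```

View pics/scene0.png

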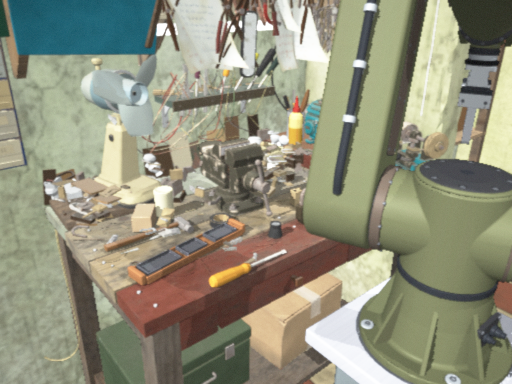

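View pics/top0.png

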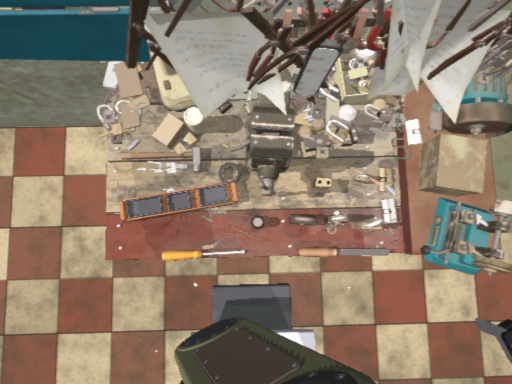

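View pics/wrist0.png

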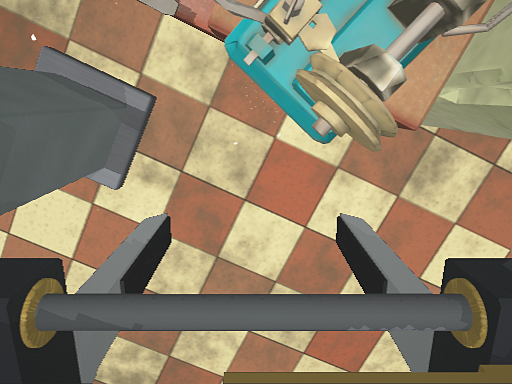

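The scene view shows the tray at about (190,250), with the vice behind it. In the top view the tray runs from (122,210) to (236,190), the vice screw is at (268,190), and the locks lie around (320–395,180–220). The wrist sees only the floor. I'll zoom into the top view.

```bash
python3 - <<'E'
import cv2
im=cv2.imread('pics/top0.png')
cv2.imwrite('pics/top0a.png',cv2.resize(im[150:250,270:410],None,fx=5.6,fy=5.6,interpolation=cv2.INTER_CUBIC))
cv2.imwrite('pics/top0b.png',cv2.resize(im[160:240,110:250],None,fx=5.6,fy=5.6,interpolation=cv2.INTER_CUBIC))
E
```

```text
(no output)
```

View pics/top0a.png

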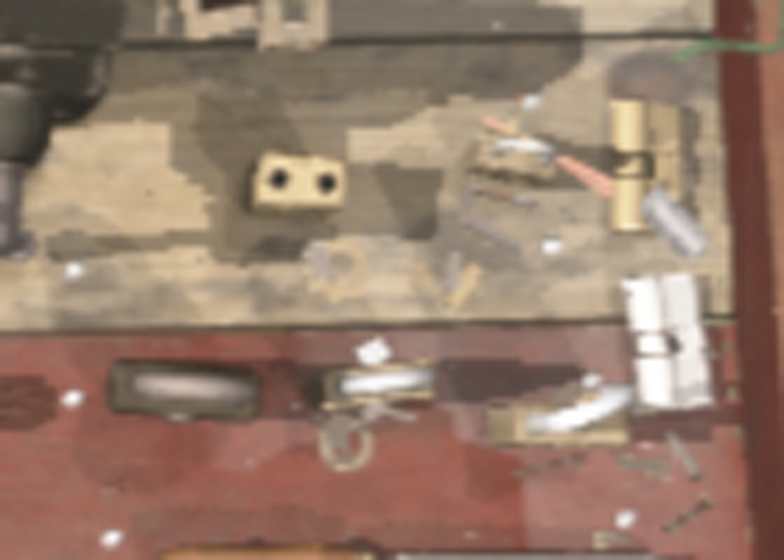

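View pics/top0b.png

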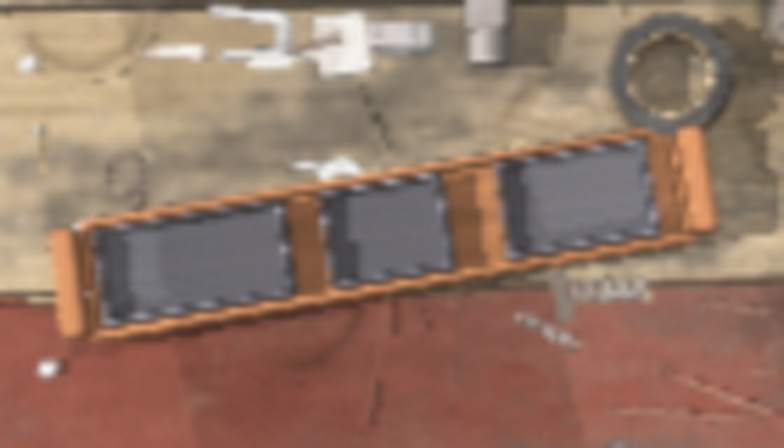

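In the first crop, the locks are at these zoomed positions:
- Large: dark, about (185,390).
- Medium: brass, about (378,388).
- Open: about (560,420).
- Small: about (513,160).
- Bare body: about (300,182).

In the second crop, the wells from left to right are large (195,265), small (388,228) and medium (577,198).

```bash
cat > h.py <<'E'
import numpy as np,cv2
def ray(c,p,z):
    R=cv2.Rodrigues(c['rvec'])[0];t=np.array(c['tvec']).ravel();o=-R.T@t
    d=R.T@np.linalg.solve(c['intrinsics'],[p[0],p[1],1.]);return o+d*(z-o[2])/d[2]
def proj(c,P):
    return cv2.projectPoints(np.array([P],float),c['rvec'],np.array(c['tvec']),c['intrinsics'],None)[0].ravel()
E
python3 - <<'E'
from h import *
from station import sensors,cams
c=cams.get_calibration('top')
R=cv2.Rodrigues(c['rvec'])[0];print('cam',-R.T@np.array(c['tvec']))
A=lambda x,y:(270+(x+.5)/5.6-.5,150+(y+.5)/5.6-.5)
B=lambda x,y:(110+(x+.5)/5.6-.5,160+(y+.5)/5.6-.5)
for n,p,z in [('largeL',(108,390),.054),('largeR',(260,390),.054),('medL',(325,389),.041),('medR',(434,380),.041),('smL',(474,155),.03),('smR',(555,165),.03),('bareL',(252,180),.042),('bareR',(347,184),.042),('openL',(488,425),.043),('openR',(630,425),.043),
 ('lgC',(185,390),.054),('lgTop',(195,386),.101),('medTop',(386,382),.076),('smTop',(522,147),.055)]:
    print(n,ray(c,A(*p),z).round(4))
for n,q in [('L',[(95,228),(283,205),(292,297),(105,325)]),('S',[(322,195),(441,177),(453,270),(333,285)]),('M',[(497,165),(645,142),(658,233),(512,257)])]:
    P=np.array([ray(c,B(*p),.021) for p in q]);print(n,P.mean(0).round(4),np.linalg.norm(P[1]-P[0]),np.linalg.norm(P[3]-P[0]),np.degrees(np.arctan2(*(P[0]-P[1]+P[3]-P[2])[:2])))
# vice front
print('vice',ray(c,A(12,240),.098))
s=sensors.sense();
Rt=cv2.Rodrigues(s['tool_rot'])[0];print(Rt.round(3))
cw=cams.get_calibration('wrist');Rw=cv2.Rodrigues(cw['rvec'])[0];ow=-Rw.T@cw['tvec'];print('wristcam in tool',Rt.T@(ow-s['ee_pos']),(Rt.T@Rw.T).round(3))
E
```

```text
cam [0.3972413  0.00233772 0.92559656]
largeL [ 0.4337 -0.0971  0.054 ]
largeR [ 0.4321 -0.1648  0.054 ]
medL [ 0.4324 -0.1967  0.041 ]
medR [ 0.4354 -0.2463  0.041 ]
smL [ 0.5396 -0.2737  0.03  ]
smR [ 0.5342 -0.3112  0.03  ]
bareL [ 0.5283 -0.1676  0.042 ]
bareR [ 0.5256 -0.211   0.042 ]
openL [ 0.4145 -0.2691  0.043 ]
openR [ 0.413  -0.3333  0.043 ]
lgC [ 0.4329 -0.1313  0.054 ]
lgTop [ 0.4326 -0.1284  0.101 ]
medTop [ 0.4335 -0.2155  0.076 ]
smTop [ 0.5389 -0.288   0.055 ]
L [0.4759 0.2711 0.021 ] 0.0865388648108001 0.04506869558747109 -6.561189692916472
S [0.4887 0.1825 0.021 ] 0.05530936744171273 0.04210744889950227 -6.692994188417044
M [0.5019 0.0945 0.021 ] 0.06929550663920081 0.04346015755340233 -7.9290147327828
vice [ 0.49639573 -0.05340712  0.098     ]
[[ 0.427 -0.     0.904]
 [-0.904  0.001  0.427]
 [-0.001 -1.     0.   ]]
wristcam in tool [-0.00039202 -0.17906223  0.0724259 ] [[ 1.     0.001  0.001]
 [-0.001 -0.248  0.969]
 [ 0.001 -0.969 -0.248]]
```

Well spacing comes out at 89–90 mm and the rim sizes match, so the wells are identified. Next I'll bring the wrist camera over the front locks with the jaws along x.

Request:
send_rows --pt "2.4 3.7 0.3 0 0 8" --pt "4.8 7.4 0.6 0 0 16" --pt "7.2 11.1 1 0 0 24" --pt "9.6 14.8 1.5 0 0 32" --pt "12 18.5 2 0 0 40" --pt "14.4 22.2 2 0 0 48" --pt "17 26 2 0 0 56" --pt "19.5 29.7 2 0 0 64.4" --hand 50

```text
t: 0.95
ee_pos: [0.4303, -0.1985, 0.2251]
tool_rot: [-1.571, 0.001, 0.0]
force: [0.2, -0.0, -0.9]
grip_width: 0.0469
```

Request:
send_rows --pt "0 0 0 0 0 0" --pt "0 0 0 0 0 0" --pt "0 0 0 0 0 0" --pt "0 0 0 0 0 0" --pt "0 0 0 0 0 0" --pt "0 0 0 0 0 0" --pt "0 0 0 0 0 0" --pt "0 0 0 0 0 0"

```text
t: 1.75
ee_pos: [0.4302, -0.1986, 0.2251]
tool_rot: [-1.571, 0.001, 0.0]
force: [-0.2, -0.6, -1.0]
grip_width: 0.0473
```

```bash
cat > look.py <<'E'
from station import sensors,cams
import cv2,sys,pickle
from h import *
s=sensors.sense();R=cv2.Rodrigues(s['tool_rot'])[0]
print(s['t'],s['ee_pos'].round(4),'jaw',np.degrees(np.arctan2(R[1,0],R[0,0])).round(2),'tilt',R[2].round(3),s['grip_width'],s['force'].round(1))
n,cam=sys.argv[1],(sys.argv[2] if len(sys.argv)>2 else 'wrist')
c=cams.get_calibration(cam);im=cams.read_camera(cam)
cv2.imwrite(f'pics/{n}.png',im);pickle.dump(c,open(f'{n}.pkl','wb'))
cv2.imwrite(f'pics/{n}_b.png',cv2.resize(im,None,fx=1.5625,fy=1.5625,interpolation=cv2.INTER_CUBIC))
E
python3 look.py w1
```

```text
1.75 [ 0.4302 -0.1986  0.2251] jaw -0.04 tilt [-0.001 -1.     0.   ] 0.04731941065389369 [-0.2 -0.6 -1. ]
```

View pics/w1_b.png

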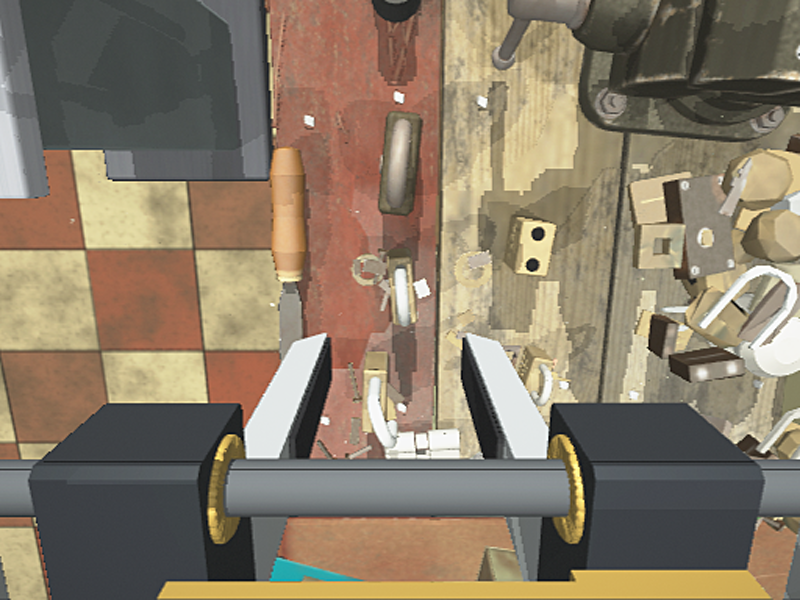

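The wrist view, in 1.56× pixels, shows the large lock at (400,163), medium (402,292), open (377,395), bare (533,247) and small (537,375). The vice handle is at (505,50). I'll zoom in to measure.

```bash
python3 - <<'E'
import cv2
im=cv2.imread('pics/w1.png')
a=cv2.resize(im[60:215,225:285],None,fx=3.8,fy=3.8,interpolation=cv2.INTER_CUBIC)
b=cv2.resize(im[200:290,315:375],None,fx=6.5,fy=6.5,interpolation=cv2.INTER_CUBIC)
cv2.imwrite('pics/w1a.png',a);cv2.imwrite('pics/w1c.png',b);print(a.shape,b.shape)
E
```

```text
(589, 228, 3) (585, 390, 3)
```

View pics/w1a.png

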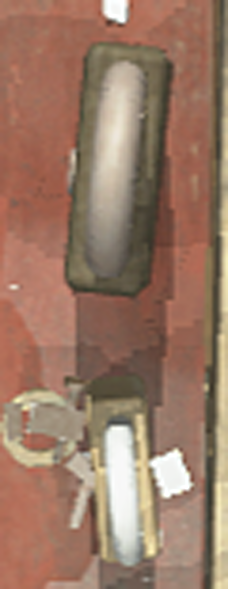

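View pics/w1c.png

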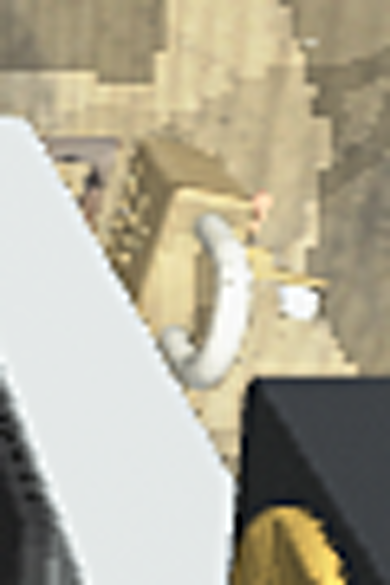

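```bash
python3 - <<'E'
from h import *
import pickle
c=pickle.load(open('w1.pkl','rb'))
A=lambda x,y:(225+(x+.5)/3.8-.5,60+(y+.5)/3.8-.5)
for n,q,z in [('L',[(92,45),(170,50),(145,288),(70,282)],.054),('M',[(90,398),(148,398),(158,556),(103,561)],.041)]:
    P=np.array([ray(c,A(*p),z) for p in q]);m=(P[0]+P[1]-P[2]-P[3])/2
    print(n,P.round(4).tolist(),P.mean(0).round(4),'len',np.linalg.norm(m),'wid',np.linalg.norm((P[0]-P[1]+P[3]-P[2])/2),'yaw',np.degrees(np.arctan2(-m[0],m[1])))
for q,z in [((125,65),.101),((102,272),.098),((119,430),.076),((128,560),.076)]: print(ray(c,A(*q),z))
E
```

```text
L [[0.4264, -0.1007, 0.054], [0.4467, -0.102, 0.054], [0.4407, -0.1636, 0.054], [0.4203, -0.162, 0.054]] [ 0.4335 -0.1321  0.054 ] len 0.06173802703153247 wid 0.020395458502173884 yaw -5.674930720161469
M [[0.4254, -0.1966, 0.041], [0.4421, -0.1966, 0.041], [0.4455, -0.2444, 0.041], [0.4291, -0.2459, 0.041]] [ 0.4355 -0.2209  0.041 ] len 0.04873087603500122 wid 0.016568586525015975 yaw 4.158431844805249
[ 0.43444544 -0.10844242  0.101     ]
[ 0.42918928 -0.15511871  0.098     ]
[ 0.43349567 -0.19830604  0.076     ]
[ 0.43600168 -0.23411551  0.076     ]
```

Large lock: (0.4335,-0.132), yaw -5.7°. Medium: (0.4355,-0.221), yaw +4.2°. The measured lengths of 62 and 49 mm agree with the bevelled tops. I'll grasp the large lock first, with the TCP at about 29 mm.

Request:
send_rows --pt "0.1 3.5 0 0 0 -3" --pt "0.3 6.7 0 0 0 -5.7" --pt "0.3 6.7 0 0 0 -5.7" --pt "0.3 6.7 -4 0 0 -5.7" --pt "0.3 6.7 -8 0 0 -5.7" --pt "0.3 6.7 -8 0 0 -5.7" --pt "0.3 6.7 -8 0 0 -5.7" --pt "0.3 6.7 -8 0 0 -5.7" --hand 60

```text
t: 2.6
ee_pos: [0.4341, -0.1321, 0.1471]
tool_rot: [-1.57, 0.077, -0.08]
force: [0.1, 0.7, 0.8]
grip_width: 0.0561
```

```bash
python3 look.py w2
```

```text
2.6 [ 0.4341 -0.1321  0.1471] jaw -5.73 tilt [ 0.002 -1.    -0.001] 0.05610680757323022 [0.1 0.7 0.8]
```

View pics/w2_b.png

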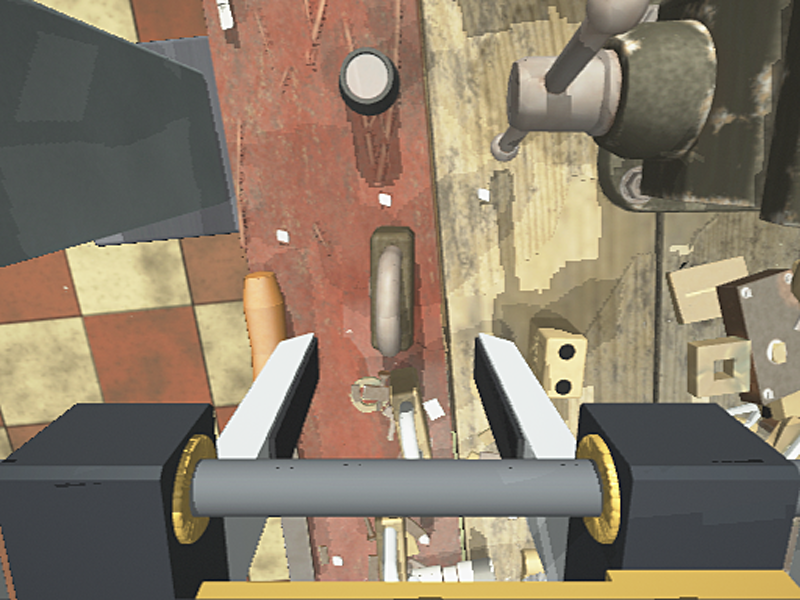

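The lock lies parallel to the jaws and centred between them: lock column about 393, finger midline 397. Descending.

Request:
send_rows --pt "-0.1 0 -3 0 0 0" --pt "-0.1 0 -6 0 0 0" --pt "-0.1 0 -8.5 0 0 0" --pt "-0.1 0 -10.5 0 0 0" --pt "-0.1 0 -11.7 0 0 0" --pt "-0.1 0 -11.7 0 0 0" --pt "-0.1 0 -11.7 0 0 0" --pt "-0.1 0 -11.7 0 0 0"

```text
t: 3.45
ee_pos: [0.4338, -0.1324, 0.0312]
tool_rot: [-1.571, 0.075, -0.082]
force: [0.8, -0.5, 0.0]
grip_width: 0.0563
```

Request:
send_rows --pt "0 0 0 0 0 0" --pt "0 0 0 0 0 0" --pt "0 0 0 0 0 0" --pt "0 0 0 0 0 0" --pt "0 0 0 0 0 0" --pt "0 0 0 0 0 0" --pt "0 0 0 0 0 0" --pt "0 0 0 0 0 0" --hand 0

```text
t: 4.25
ee_pos: [0.4338, -0.1324, 0.0312]
tool_rot: [-1.571, 0.075, -0.082]
force: [0.2, 0.1, 2.2]
grip_width: 0.0234
```

Request:
send_rows --pt "0 0 0 0 0 0" --pt "0 0 0.5 0 0 0" --pt "0 0 2 0 0 0" --pt "0 0 4 0 0 0" --pt "0 0 6 0 0 0" --pt "0 0 8 0 0 0" --pt "0 0 10 0 0 0" --pt "0 0 12 0 0 0"

```text
t: 5.05
ee_pos: [0.4333, -0.1322, 0.1518]
tool_rot: [-1.571, 0.076, -0.081]
force: [-0.5, 0.0, -8.1]
grip_width: 0.0236
```

```bash
python3 look.py w3
```

```text
5.05 [ 0.4333 -0.1322  0.1518] jaw -5.73 tilt [ 0.003 -1.    -0.001] 0.023602077733088662 [-0.5  0.  -8.1]
```

View pics/w3_b.png

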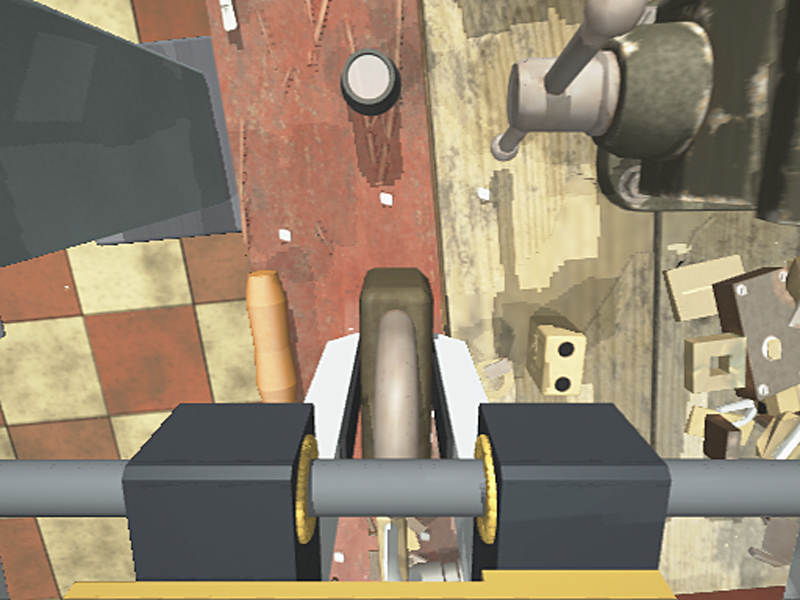

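The large lock is held with 24 mm opening and 8 N of weight. Carrying it in front of the vice to the large well.

Request:
send_rows --pt "-1.5 0 3 0 0 0" --pt "-3 1 7 0 0 0" --pt "-4 5 8 0 0 2" --pt "-4 10 8 0 0 4" --pt "-4 15 8 0 0 6" --pt "-3.5 20 8 0 0 8" --pt "-2 25 8 0 0 10" --pt "0 29.5 8 0 0 12"

```text
t: 5.9
ee_pos: [0.4333, 0.1631, 0.2343]
tool_rot: [-1.571, -0.093, 0.082]
force: [1.7, -0.7, -6.1]
grip_width: 0.0236
```

```bash
python3 look.py w4
```

```text
5.9 [0.4333 0.1631 0.2343] jaw 6.39 tilt [ 0.007 -1.    -0.002] 0.02361838363356717 [ 1.7 -0.7 -6.1]
```

View pics/w4_b.png

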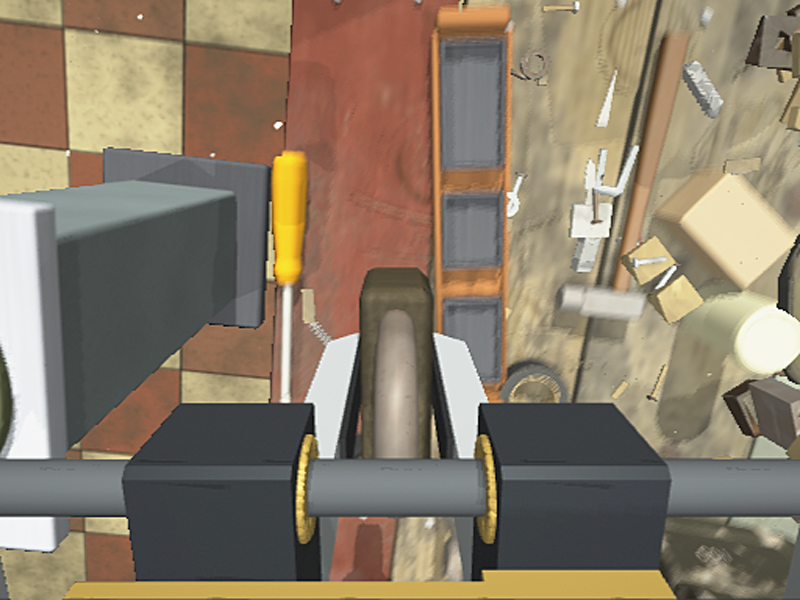

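All three wells are visible in the wrist view: large at about (473,103), small (474,232) and medium (474,341). I'll measure them.

```bash
python3 - <<'E'
from h import *
import pickle
c=pickle.load(open('w4.pkl','rb'))
A=lambda x,y:((x+.5)/1.5625-.5,(y+.5)/1.5625-.5)
C=[]
for n,q in [('L',[(441,38),(506,38),(506,168),(442,169)]),('S',[(443,194),(505,193),(505,269),(444,271)]),('M',[(445,297),(503,296),(502,383),(446,385)])]:
    P=np.array([ray(c,A(*p),.021) for p in q]);m=(P[0]+P[1]-P[2]-P[3])/2;C.append(P.mean(0))
    print(n,P.mean(0).round(4),'len',np.linalg.norm(m),'wid',np.linalg.norm((P[0]-P[1]+P[3]-P[2])/2),'yaw',np.degrees(np.arctan2(-m[0],m[1])))
print(np.linalg.norm(C[0]-C[1]),np.linalg.norm(C[2]-C[1]),np.degrees(np.arctan2(C[2][0]-C[0][0],C[0][1]-C[2][1])))
E
```

```text
L [0.4784 0.2738 0.021 ] len 0.08736702005436298 wid 0.04560317832509121 yaw 8.802986162588375
S [0.4922 0.1844 0.021 ] len 0.05769699712127835 wid 0.04612545349173132 yaw 8.954716998516874
M [0.5049 0.0988 0.021 ] len 0.07342554792391606 wid 0.045091230850043955 yaw 8.576356026143793
0.09049145663123637 0.08654545299354174 8.634552382514196
```

Request:
send_rows --pt "2 4 0 0 0 1" --pt "3.5 8 0 0 0 2" --pt "4.4 10.9 0 0 0 2.1" --pt "4.4 10.9 0 0 0 2.1" --pt "4.4 10.9 -3 0 0 2.1" --pt "4.4 10.9 -6 0 0 2.1" --pt "4.4 10.9 -9 0 0 2.1" --pt "4.4 10.9 -9 0 0 2.1"

```text
t: 6.75
ee_pos: [0.4772, 0.2755, 0.1393]
tool_rot: [-1.57, -0.119, 0.12]
force: [-0.5, -0.6, -5.4]
grip_width: 0.0238
```

Request:
send_rows --pt "0 0 0 0 0 0" --pt "0 0 0 0 0 0" --pt "0 0 0 0 0 0" --pt "0 0 0 0 0 0" --pt "0 0 0 0 0 0" --pt "0 0 0 0 0 0" --pt "0 0 0 0 0 0" --pt "0 0 0 0 0 0"

```text
t: 7.55
ee_pos: [0.4772, 0.2755, 0.1393]
tool_rot: [-1.57, -0.119, 0.12]
force: [0.6, 0.3, -4.9]
grip_width: 0.0232
```

```bash
python3 look.py w5; python3 look.py s5 scene;python3 look.py t5 top; python3 - <<'E'
import cv2
im=cv2.imread('pics/s5.png');cv2.imwrite('pics/s5c.png',cv2.resize(im[170:300,100:260],None,fx=4.5,fy=4.5,interpolation=cv2.INTER_CUBIC))
E
```

```text
7.55 [0.4772 0.2755 0.1393] jaw 8.71 tilt [-0.001 -1.    -0.003] 0.023222043842964692 [ 0.6  0.3 -4.9]
7.6 [0.4772 0.2755 0.1392] jaw 8.71 tilt [-0.001 -1.    -0.003] 0.023352923522778207 [ 0.8  0.8 -6.4]
7.65 [0.4773 0.2755 0.1392] jaw 8.71 tilt [-0.001 -1.    -0.003] 0.02360242188072185 [-0.3  0.2 -5.4]
```

View pics/w5_b.png

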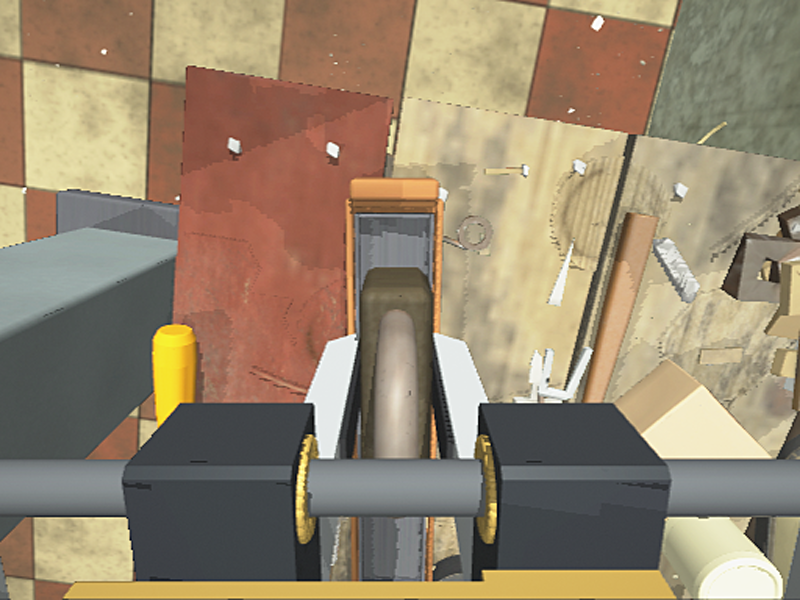

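View pics/s5c.png

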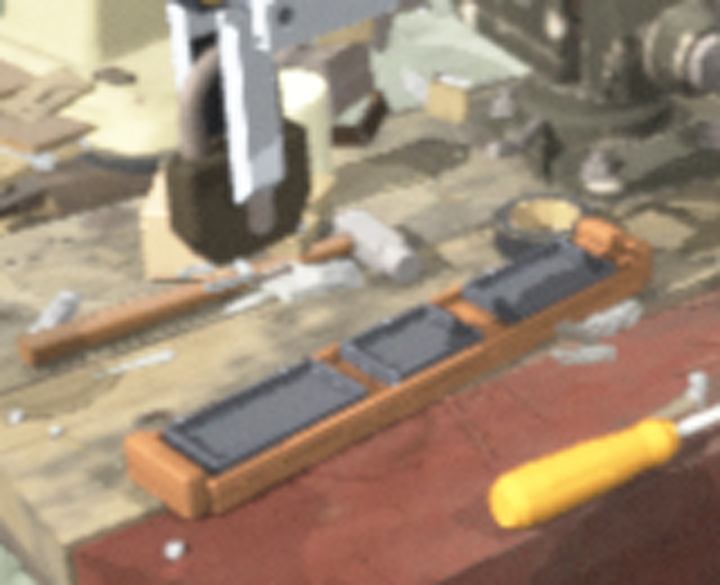

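```bash
python3 - <<'E'
from h import *
import pickle
c=pickle.load(open('w5.pkl','rb'))
A=lambda x,y:((x+.5)/1.5625-.5,(y+.5)/1.5625-.5)
a,b=ray(c,A(356,213),.021),ray(c,A(441,213),.021)
e=(a+b)/2;u=np.array([np.sin(np.radians(-8.5)),np.cos(np.radians(8.5)),0])
print(a,b,np.linalg.norm(a-b),'well L',e-u*.0425)
# body of lock: front top edge at z=tcp-.0312+.054, far end
z=.1392-.0312+.054
p=ray(c,A(394,310),z);print('lock far top edge',[ray(c,A(x,308),z).round(4) for x in (362,432)], 'expected center', ray(c,A(397,308),z)-u*.033)
print('far edge bottom',[ray(c,A(397,r),.108) for r in (268,)]-u*.033)
c=pickle.load(open('t5.pkl','rb'))
E
python3 - <<'E'
import cv2
im=cv2.imread('pics/t5.png');cv2.imwrite('pics/t5b.png',cv2.resize(im[150:250,110:250],None,fx=5.6,fy=5.6,interpolation=cv2.INTER_CUBIC))
E
```

```text
[0.44961426 0.31134245 0.021     ] [0.49683851 0.31862817 0.021     ] 0.04778295910058078 well L [0.47950829 0.27295214 0.021     ]
lock far top edge [array([0.4635, 0.2998, 0.162 ]), array([0.4849, 0.3031, 0.162 ])] expected center [0.47911121 0.26882849 0.162     ]
far edge bottom [[0.47906446 0.26970663 0.108     ]]
```

View pics/t5b.png

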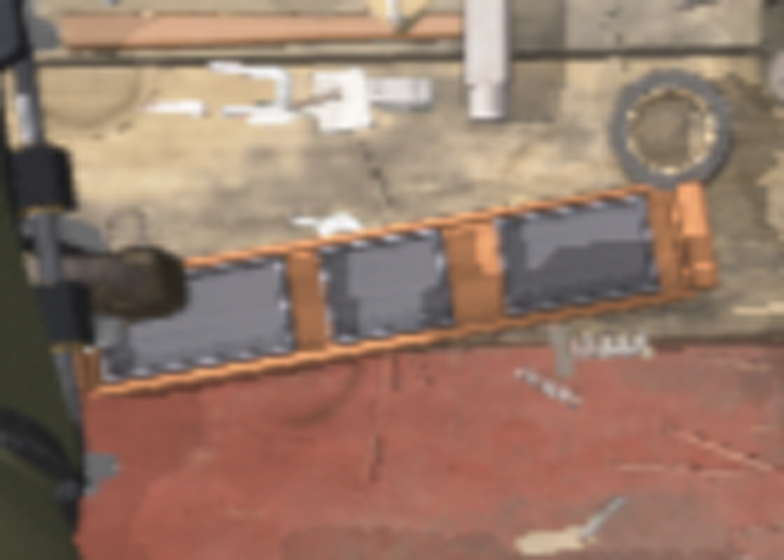

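The lock is within a few mm of the well centre in both axes, and the slack is ±8 mm. Lowering it in.

Request:
send_rows --pt "0.1 0 -2 0 0 0" --pt "0.1 0 -4 0 0 0" --pt "0.1 0 -6 0 0 0" --pt "0.1 0 -7.5 0 0 0" --pt "0.1 0 -8.5 0 0 0" --pt "0.1 0 -9 0 0 0" --pt "0.1 0 -9.4 0 0 0" --pt "0.1 0 -9.4 0 0 0"

```text
t: 8.5
ee_pos: [0.4784, 0.2756, 0.0454]
tool_rot: [-1.57, -0.119, 0.12]
force: [-0.2, 0.9, -5.7]
grip_width: 0.0237
```

Request:
send_rows --pt "0 0 -0.1 0 0 0" --pt "0 0 -0.1 0 0 0" --pt "0 0 -0.1 0 0 0" --pt "0 0 -0.1 0 0 0" --pt "0 0 -0.1 0 0 0" --pt "0 0 -0.1 0 0 0" --pt "0 0 -0.1 0 0 0" --pt "0 0 -0.1 0 0 0"

```text
t: 9.3
ee_pos: [0.4787, 0.2757, 0.0448]
tool_rot: [-1.57, -0.12, 0.119]
force: [-0.9, 0.6, 3.7]
grip_width: 0.0234
```

Contact: the force swung from -6 to +4 N at the expected height. Releasing.

Request:
send_rows --pt "0 0 0 0 0 0" --pt "0 0 0 0 0 0" --pt "0 0 0 0 0 0" --pt "0 0 0 0 0 0" --pt "0 0 0 0 0 0" --pt "0 0 0 0 0 0" --pt "0 0 0 0 0 0" --pt "0 0 0 0 0 0" --hand 55

```text
t: 10.1
ee_pos: [0.4787, 0.2757, 0.0448]
tool_rot: [-1.57, -0.12, 0.119]
force: [-0.8, -0.0, -0.7]
grip_width: 0.0521
```

Request:
send_rows --pt "0 0 2 0 0 0" --pt "0 0 5 0 0 0" --pt "0 0 9 0 0 0" --pt "0 0 13 0 0 0" --pt "-1 -3 17 0 0 0" --pt "-3 -8 19 0 0 0" --pt "-3 -8 19 0 0 0" --pt "-3 -8 19 0 0 0"

```text
t: 10.9
ee_pos: [0.4488, 0.1951, 0.2357]
tool_rot: [-1.569, -0.12, 0.117]
force: [0.2, 0.2, 0.3]
grip_width: 0.0516
```

```bash
python3 look.py w6
```

```text
10.9 [0.4488 0.1951 0.2357] jaw 8.63 tilt [ 0.002 -1.    -0.002] 0.05157610438000552 [0.2 0.2 0.3]
```

View pics/w6_b.png

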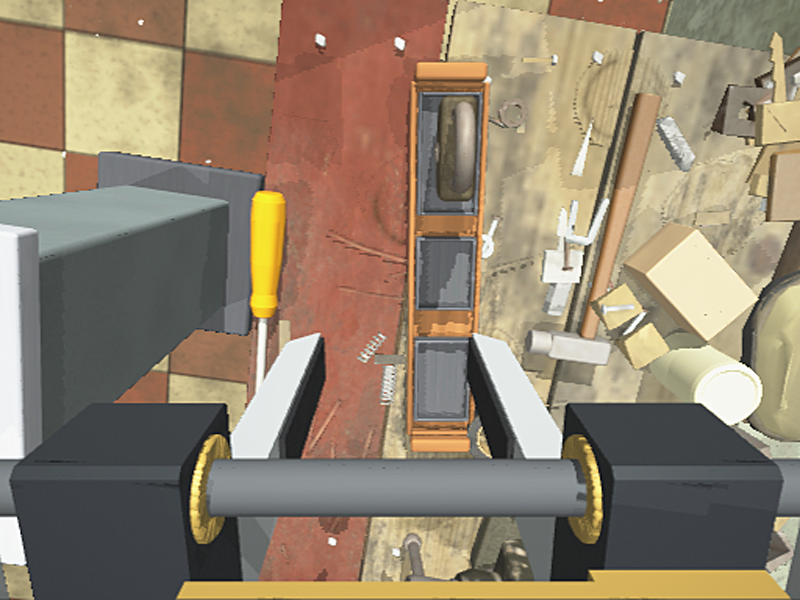

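The large lock stands in its well, with its body at about (460,150). I'll measure it and re-measure the well centres from this settled view.

```bash
python3 - <<'E'
from h import *
import pickle
c=pickle.load(open('w6.pkl','rb'))
A=lambda x,y:((x+.5)/1.5625-.5,(y+.5)/1.5625-.5)
for n,q,z in [('lock',[(443,97),(480,97),(477,201),(439,199)],.0675),('L',[(420,92),(482,92),(478,215),(419,215)],.021),('S',[(417,237),(477,237),(474,311),(416,310)],.021),('M',[(415,338),(470,338),(470,421),(415,421)],.021)]:
    P=np.array([ray(c,A(*p),z) for p in q]);m=(P[0]+P[1]-P[2]-P[3])/2
    print(n,P.mean(0).round(4),'len',np.linalg.norm(m),'wid',np.linalg.norm((P[0]-P[1]+P[3]-P[2])/2),'yaw',np.degrees(np.arctan2(-m[0],m[1])))
E
```

```text
lock [0.4788 0.2749 0.0675] len 0.06347191270970108 wid 0.02395478122792334 yaw 8.409848084260133
L [0.4778 0.2711 0.021 ] len 0.08636375733410827 wid 0.04383635907952876 yaw 8.944385341792284
S [0.4906 0.1834 0.021 ] len 0.057812015506809394 wid 0.04526496008023957 yaw 8.529511631576469
M [0.5032 0.0963 0.021 ] len 0.07260905062375926 wid 0.04449926868922934 yaw 9.949237935222417
```

The large lock is about 4 mm off centre (limit 16) and upright. Next is the medium lock: back along the front to (0.4355,-0.221), yaw 4.2°.

Request:
send_rows --pt "-2 -4.5 0 0 0 -0.5" --pt "-4 -9 0 0 0 -1" --pt "-5 -14 0 0 0 -1.5" --pt "-5 -19 0 0 0 -2" --pt "-5 -24 0 0 0 -2.5" --pt "-4.5 -29 0 0 0 -3" --pt "-3.5 -33.5 -1 0 0 -3.5" --pt "-2 -37.5 -3 0 0 -4" --hand 52

```text
t: 11.75
ee_pos: [0.4298, -0.1813, 0.2045]
tool_rot: [-1.572, -0.065, 0.062]
force: [0.9, 0.3, -0.1]
grip_width: 0.0491
```

Request:
send_rows --pt "0.3 -2 -2 0 0 -0.4" --pt "0.7 -4.1 -4 0 0 -0.4" --pt "0.7 -4.1 -7 0 0 -0.4" --pt "0.7 -4.1 -7 0 0 -0.4" --pt "0.7 -4.1 -7 0 0 -0.4" --pt "0.7 -4.1 -7 0 0 -0.4" --pt "0.7 -4.1 -7 0 0 -0.4" --pt "0.7 -4.1 -7 0 0 -0.4"

```text
t: 12.55
ee_pos: [0.4372, -0.2223, 0.1354]
tool_rot: [-1.573, -0.061, 0.056]
force: [0.7, -0.7, -0.3]
grip_width: 0.049
```

```bash
python3 look.py w7
```

```text
12.55 [ 0.4372 -0.2223  0.1354] jaw 4.25 tilt [ 0.003 -1.    -0.003] 0.048970438184319766 [ 0.7 -0.7 -0.3]
```

View pics/w7_b.png

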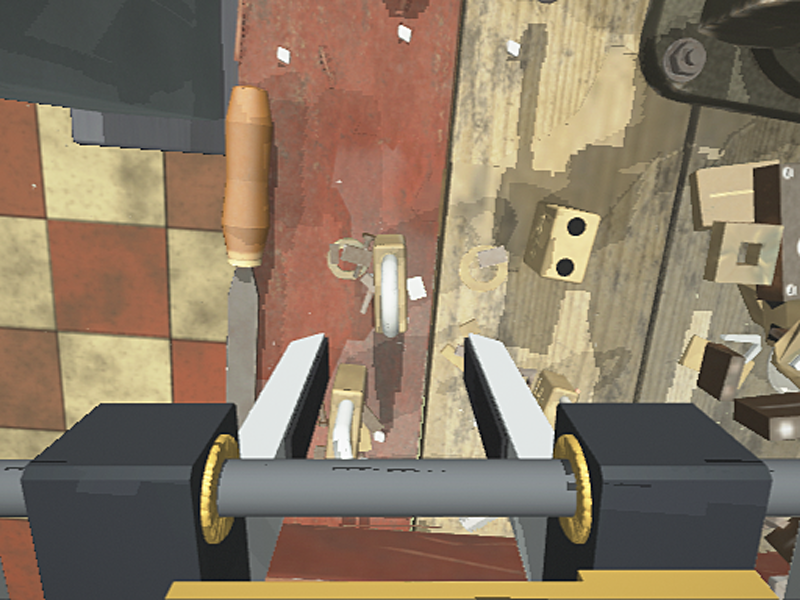

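```bash
python3 - <<'E'
from h import *
import pickle
c=pickle.load(open('w7.pkl','rb'))
A=lambda x,y:((x+.5)/1.5625-.5,(y+.5)/1.5625-.5)
for n,q,z in [('med',[(376,247),(406,247),(404,333),(375,333)],.041),('open front',[(335,378),(367,378)],.043),('keyring',[(345,258),(372,268)],.005)]:
    P=np.array([ray(c,A(*p),z) for p in q]);print(n,P.mean(0).round(4),P.round(4).tolist())
E
```

```text
med [ 0.4351 -0.2218  0.041 ] [[0.4259, -0.1986, 0.041], [0.4416, -0.1974, 0.041], [0.4443, -0.2451, 0.041], [0.4285, -0.2462, 0.041]]
open front [ 0.4169 -0.2729  0.043 ] [[0.408, -0.2736, 0.043], [0.4258, -0.2723, 0.043]]
keyring [ 0.4153 -0.2155  0.005 ] [[0.4071, -0.2131, 0.005], [0.4236, -0.218, 0.005]]
```

Request:
send_rows --pt "-0.2 0 -3 0 0 0" --pt "-0.2 0 -6 0 0 0" --pt "-0.2 0 -8.5 0 0 0" --pt "-0.2 0 -10.2 0 0 0" --pt "-0.2 0 -11.2 0 0 0" --pt "-0.2 0 -11.7 0 0 0" --pt "-0.2 0 -11.7 0 0 0" --pt "-0.2 0 -11.7 0 0 0"

```text
t: 13.4
ee_pos: [0.4355, -0.2225, 0.019]
tool_rot: [-1.574, -0.061, 0.055]
force: [-0.8, 1.0, 0.7]
grip_width: 0.049
```

Request:
send_rows --pt "0 0 0 0 0 0" --pt "0 0 0 0 0 0" --pt "0 0 0 0 0 0" --pt "0 0 0 0 0 0" --pt "0 0 0 0 0 0" --pt "0 0 0 0 0 0" --pt "0 0 0 0 0 0" --pt "0 0 0 0 0 0" --hand 0

```text
t: 14.2
ee_pos: [0.4355, -0.2226, 0.0191]
tool_rot: [-1.574, -0.061, 0.055]
force: [-2.2, 0.8, 4.4]
grip_width: 0.018
```

Request:
send_rows --pt "0 0 0 0 0 0" --pt "0 0 0.5 0 0 0" --pt "0 0 2 0 0 0" --pt "0 0 4 0 0 0" --pt "0 0 7 0 0 0" --pt "0 0 11 0 0 0" --pt "0 0 15 0 0 0" --pt "0 0 19 0 0 0"

```text
t: 15.0
ee_pos: [0.4352, -0.2223, 0.2109]
tool_rot: [-1.574, -0.061, 0.055]
force: [0.9, -0.1, -2.1]
grip_width: 0.018
```

```bash
python3 look.py w8
```

```text
15.0 [ 0.4352 -0.2223  0.2109] jaw 4.25 tilt [ 0.004 -1.    -0.004] 0.018008582146391963 [ 0.9 -0.1 -2.1]
```

View pics/w8_b.png

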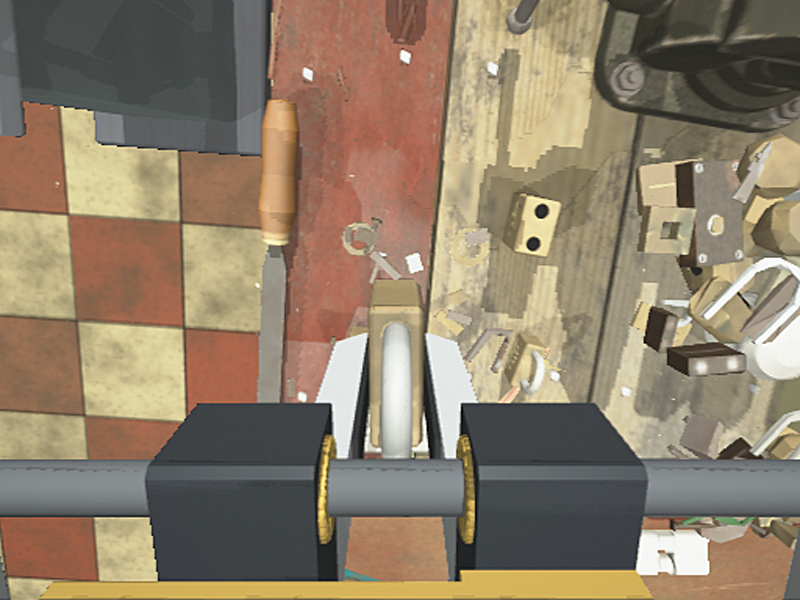

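The medium lock is held upright with 18 mm opening. Carrying it to the medium well, in front of the vice first and then forward.

Request:
send_rows --pt "-2 3 2 0 0 0" --pt "-4 7.5 3 0 0 1" --pt "-4 12.5 3 0 0 2" --pt "-4 17.5 3 0 0 3" --pt "-4 22.5 3 0 0 4" --pt "-3 27 3 0 0 4.3" --pt "0 31 3 0 0 4.3" --pt "4 31.8 3 0 0 4.3"

```text
t: 15.85
ee_pos: [0.4772, 0.0985, 0.2478]
tool_rot: [-1.575, -0.13, 0.111]
force: [0.2, -1.5, -1.1]
grip_width: 0.0181
```

Request:
send_rows --pt "2.7 0 0 0 0 0" --pt "2.7 0 -3 0 0 0" --pt "2.7 0 -7 0 0 0" --pt "2.7 0 -11 0 0 0" --pt "2.7 0 -13 0 0 0" --pt "2.7 0 -13 0 0 0" --pt "2.7 0 -13 0 0 0" --pt "2.7 0 -13 0 0 0"

```text
t: 16.65
ee_pos: [0.5049, 0.0986, 0.1194]
tool_rot: [-1.575, -0.133, 0.109]
force: [-0.3, -0.1, -1.6]
grip_width: 0.0178
```

```bash
python3 look.py w9
```

```text
16.65 [0.5049 0.0986 0.1194] jaw 8.8 tilt [ 0.014 -1.    -0.008] 0.017785451546478447 [-0.3 -0.1 -1.6]
```

View pics/w9_b.png

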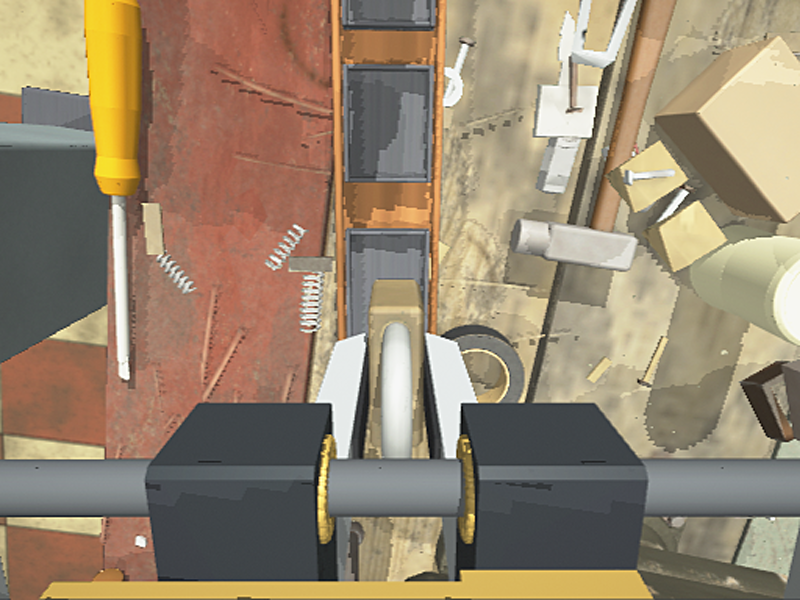

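```bash
python3 - <<'E'
from h import *
import pickle
c=pickle.load(open('w9.pkl','rb'))
A=lambda x,y:((x+.5)/1.5625-.5,(y+.5)/1.5625-.5)
u=np.array([-np.sin(np.radians(8.6)),np.cos(np.radians(8.6)),0])
e=(ray(c,A(346,230),.021)+ray(c,A(432,230),.021))/2
print('well M',e-u*.035)
P=np.array([ray(c,A(*p),.021) for p in [(343,66),(434,66),(433,182),(344,182)]]);print('well S',P.mean(0))
z=.1194-.019+.041
print('lock',ray(c,A(396,306),z)-u*.025, ray(c,A(397,279),z-.041)-u*.025)
E
```

```text
well M [0.50369209 0.09578123 0.021     ]
well S [0.49027018 0.18249974 0.021     ]
lock [0.50488119 0.10037921 0.1414    ] [0.50610664 0.0990754  0.1004    ]
```

Request:
send_rows --pt "-0.15 -0.35 -2 0.2 0.4 0" --pt "-0.15 -0.35 -4 0.4 0.8 0" --pt "-0.15 -0.35 -6 0.4 0.8 0" --pt "-0.15 -0.35 -7.3 0.4 0.8 0" --pt "-0.15 -0.35 -8.2 0.4 0.8 0" --pt "-0.15 -0.35 -8.6 0.4 0.8 0" --pt "-0.15 -0.35 -8.7 0.4 0.8 0" --pt "-0.15 -0.35 -8.7 0.4 0.8 0"

```text
t: 17.5
ee_pos: [0.5037, 0.0952, 0.0329]
tool_rot: [-1.567, -0.123, 0.118]
force: [0.4, -0.6, -1.4]
grip_width: 0.0178
```

Request:
send_rows --pt "0 0 -0.1 0 0 0" --pt "0 0 -0.1 0 0 0" --pt "0 0 -0.1 0 0 0" --pt "0 0 -0.1 0 0 0" --pt "0 0 -0.1 0 0 0" --pt "0 0 -0.1 0 0 0" --pt "0 0 -0.1 0 0 0" --pt "0 0 -0.1 0 0 0"

```text
t: 18.3
ee_pos: [0.504, 0.0953, 0.0327]
tool_rot: [-1.567, -0.123, 0.118]
force: [-3.3, -0.1, 6.6]
grip_width: 0.0177
```

Contact at z=0.0327, against 0.0325 expected. Releasing.

Request:
send_rows --pt "0 0 0 0 0 0" --pt "0 0 0 0 0 0" --pt "0 0 0 0 0 0" --pt "0 0 0 0 0 0" --pt "0 0 0 0 0 0" --pt "0 0 0 0 0 0" --pt "0 0 0 0 0 0" --pt "0 0 0 0 0 0" --hand 48

```text
t: 19.1
ee_pos: [0.504, 0.0952, 0.0327]
tool_rot: [-1.567, -0.123, 0.118]
force: [0.5, -0.1, -0.3]
grip_width: 0.045
```

Request:
send_rows --pt "0 0 2 0 0 0" --pt "0 0 5 0 0 0" --pt "0 0 9 0 0 0" --pt "-0.5 0 13 0 0 0" --pt "-3 -2 17 0 0 0" --pt "-6 -5 20 0 0 0" --pt "-8 -8 20 0 0 0" --pt "-8 -8 20 0 0 0"

```text
t: 19.9
ee_pos: [0.4227, 0.0132, 0.234]
tool_rot: [-1.568, -0.124, 0.114]
force: [0.2, -0.8, -1.0]
grip_width: 0.0454
```

```bash
python3 look.py w10
```

```text
19.9 [0.4227 0.0132 0.234 ] jaw 8.67 tilt [ 0.006 -1.    -0.   ] 0.04538934723208283 [ 0.2 -0.8 -1. ]
```

View pics/w10_b.png

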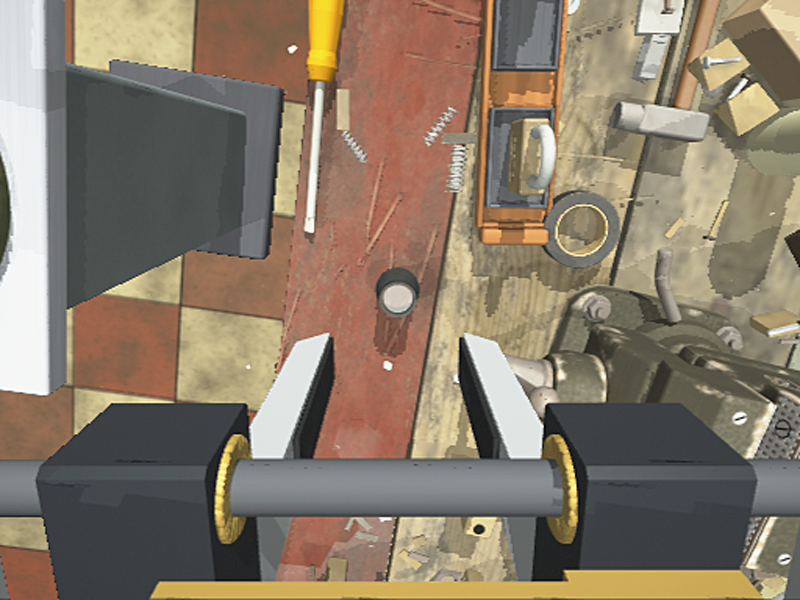

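The medium lock stands in its well, body at about (527,155). Going for a close look at the small lock.

Request:
send_rows --pt "-1 -4 0 0 0 -2" --pt "-1 -9 0 0 0 -5" --pt "0 -14 0 0 0 -8" --pt "1 -19 0 0 0 -11" --pt "3 -23.5 0 0 0 -14" --pt "6 -27.5 0 0 0 -17" --pt "9 -31.5 0 0 0 -19" --pt "10.7 -34.3 0 0 0 -21"

```text
t: 20.75
ee_pos: [0.5324, -0.3304, 0.2317]
tool_rot: [-1.564, 0.167, -0.174]
force: [0.2, 0.4, 0.1]
grip_width: 0.0449
```

Request:
send_rows --pt "0 0 0 0 0 0" --pt "0 0 0 0 0 0" --pt "0 0 0 0 0 0" --pt "0 0 0 0 0 0" --pt "0 0 0 0 0 0" --pt "0 0 0 0 0 0" --pt "0 0 0 0 0 0" --pt "0 0 0 0 0 0"

```text
t: 21.55
ee_pos: [0.5324, -0.3303, 0.2318]
tool_rot: [-1.564, 0.167, -0.174]
force: [-0.8, -0.1, 0.5]
grip_width: 0.0449
```

```bash
python3 look.py w11;python3 - <<'E'
import cv2
im=cv2.imread('pics/w11.png');cv2.imwrite('pics/w11c.png',cv2.resize(im[100:290,190:330],None,fx=3.1,fy=3.1,interpolation=cv2.INTER_CUBIC))
E
```

```text
21.55 [ 0.5324 -0.3303  0.2318] jaw -12.43 tilt [ 0.004 -1.     0.001] 0.04485235790918728 [-0.8 -0.1  0.5]
```

View pics/w11c.png

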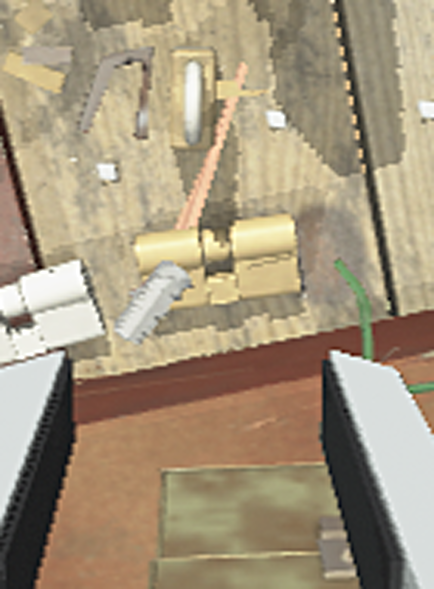

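```bash
python3 - <<'E'
from h import *
import pickle
c=pickle.load(open('w11.pkl','rb'))
A=lambda x,y:(190+(x+.5)/3.1-.5,100+(y+.5)/3.1-.5)
P=np.array([ray(c,A(*p),.03) for p in [(176,54),(214,54),(213,146),(174,148)]]);m=(P[0]+P[1]-P[2]-P[3])/2
print(P.mean(0).round(4),'len',np.linalg.norm(m),'wid',np.linalg.norm((P[0]-P[1]+P[3]-P[2])/2),'yaw',np.degrees(np.arctan2(-m[0],m[1])))
E
```

```text
[ 0.5405 -0.2956  0.03  ] len 0.033427153652831464 wid 0.013945593254307331 yaw -13.342983308258741
```

Request:
send_rows --pt "0.7 3.6 0 0 0 -1" --pt "0.7 3.6 -3 0 0 -1" --pt "0.7 3.6 -6 0 0 -1" --pt "0.7 3.6 -9 0 0 -1" --pt "0.7 3.6 -12 0 0 -1" --pt "0.7 3.6 -12 0 0 -1" --pt "0.7 3.6 -12 0 0 -1" --pt "0.7 3.6 -12 0 0 -1" --hand 40

```text
t: 22.4
ee_pos: [0.5401, -0.2948, 0.1138]
tool_rot: [-1.564, 0.179, -0.189]
force: [0.6, -0.1, -0.0]
grip_width: 0.0378
```

```bash
python3 look.py w12
```

```text
22.4 [ 0.5401 -0.2948  0.1138] jaw -13.43 tilt [ 0.007 -1.    -0.   ] 0.037804551435960274 [ 0.6 -0.1 -0. ]
```

View pics/w12_b.png

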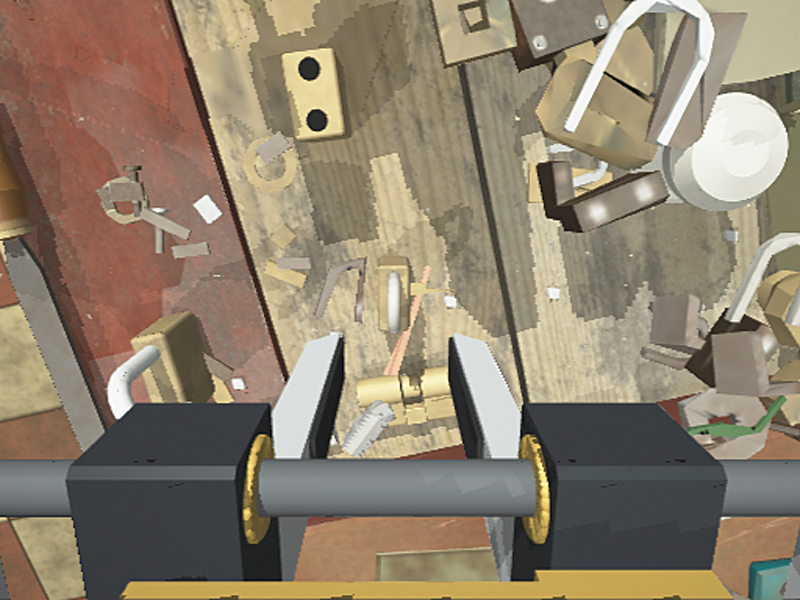

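The small lock sits at about (394,298), between and parallel to the fingers, whose midline is 397.

```bash
python3 - <<'E'
from h import *
import pickle
c=pickle.load(open('w12.pkl','rb'))
A=lambda x,y:((x+.5)/1.5625-.5,(y+.5)/1.5625-.5)
P=np.array([ray(c,A(*p),.03) for p in [(380,268),(409,268),(409,331),(379,331)]])
print(P.mean(0).round(4),P.round(4).tolist())
P=np.array([ray(c,A(*p),.055) for p in [(394,275),(394,332)]]);print(P.mean(0),P)
E
```

```text
[ 0.5401 -0.2958  0.03  ] [[0.537, -0.2776, 0.03], [0.5513, -0.2811, 0.03], [0.5437, -0.3141, 0.03], [0.5284, -0.3104, 0.03]]
[ 0.54105095 -0.29080242  0.055     ] [[ 0.54428488 -0.27725732  0.055     ]
 [ 0.53781702 -0.30434752  0.055     ]]
```

Centred within 1 mm. Descending to z≈0.017 and gripping.

Request:
send_rows --pt "0 0 -3 0 0.4 0" --pt "0 0 -5.5 0 0.4 0" --pt "0 0 -7.5 0 0.4 0" --pt "0 0 -8.7 0 0.4 0" --pt "0 0 -9.4 0 0.4 0" --pt "0 0 -9.8 0 0.4 0" --pt "0 0 -9.8 0 0.4 0" --pt "0 0 -9.8 0 0.4 0"

```text
t: 23.25
ee_pos: [0.5405, -0.295, 0.0166]
tool_rot: [-1.565, 0.183, -0.185]
force: [0.3, 0.9, 0.5]
grip_width: 0.0378
```

Request:
send_rows --pt "0 0 0 0 0 0" --pt "0 0 0 0 0 0" --pt "0 0 0 0 0 0" --pt "0 0 0 0 0 0" --pt "0 0 0 0 0 0" --pt "0 0 0 0 0 0" --pt "0 0 0 0 0 0" --pt "0 0 0 0 0 0" --hand 0

```text
t: 24.05
ee_pos: [0.5406, -0.2951, 0.0168]
tool_rot: [-1.565, 0.183, -0.185]
force: [-1.7, 0.5, 5.2]
grip_width: 0.0163
```

Request:
send_rows --pt "0 0 0 0 0 0" --pt "0 0 0.5 0 0 0" --pt "0 0 2 0 0 0" --pt "0 0 4 0 0 0" --pt "0 0 8 0 0 0" --pt "0 0 12 0 0 0" --pt "0 0 16 0 0 0" --pt "0 0 19 0 0 0"

```text
t: 24.85
ee_pos: [0.5407, -0.2951, 0.2108]
tool_rot: [-1.567, 0.181, -0.187]
force: [-0.6, 0.7, -0.6]
grip_width: 0.0164
```

```bash
python3 look.py w13
```

```text
24.85 [ 0.5407 -0.2951  0.2108] jaw -13.43 tilt [ 0.004 -1.    -0.003] 0.01639301055244773 [-0.6  0.7 -0.6]
```

View pics/w13_b.png

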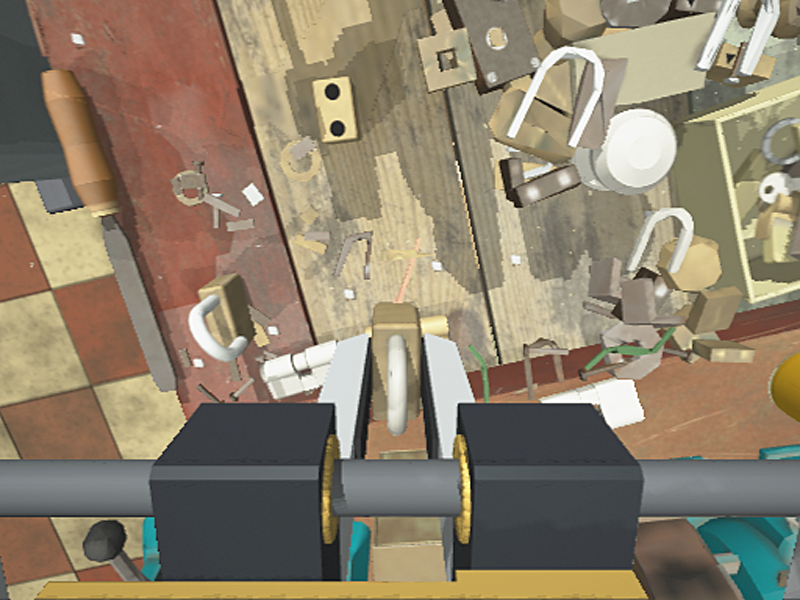

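The small lock is held upright. Carrying it in front of the vice to the small well.

Request:
send_rows --pt "-4 2 2 0 0 2" --pt "-8 5 3 0 0 4" --pt "-11.5 8.5 3 0 0 6" --pt "-14 12.5 3 0 0 9" --pt "-14 17.5 3 0 0 12" --pt "-14 22.5 3 0 0 15" --pt "-14 27.5 3 0 0 17" --pt "-14 32.5 3 0 0 19"

```text
t: 25.7
ee_pos: [0.4012, 0.031, 0.2466]
tool_rot: [-1.574, -0.087, 0.068]
force: [0.9, -0.9, -1.0]
grip_width: 0.0167
```

Request:
send_rows --pt "0 4 0 0 0 1" --pt "2 8 0 0 0 2" --pt "5 12 0 0 0 3" --pt "9 15.3 0 0 0 3" --pt "9 15.3 0 0 0 3" --pt "9 15.3 0 0 0 3" --pt "9 15.3 0 0 0 3" --pt "9 15.3 0 0 0 3"

```text
t: 26.5
ee_pos: [0.4907, 0.1832, 0.2475]
tool_rot: [-1.572, -0.128, 0.107]
force: [-0.3, -0.1, -1.8]
grip_width: 0.0164
```

```bash
python3 look.py w14
```

```text
26.5 [0.4907 0.1832 0.2475] jaw 8.58 tilt [ 0.013 -1.    -0.005] 0.016406979352015166 [-0.3 -0.1 -1.8]
```

View pics/w14_b.png

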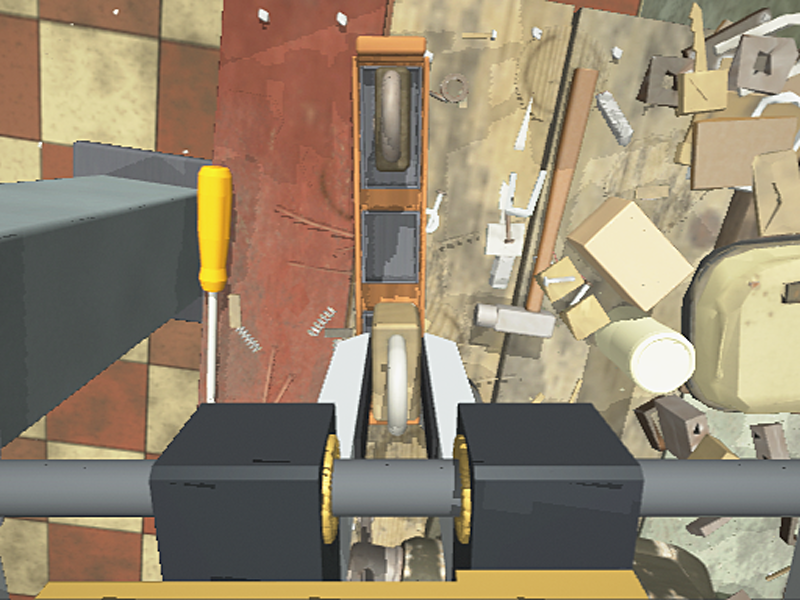

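```bash
python3 - <<'E'
from h import *
import pickle
c=pickle.load(open('w14.pkl','rb'))
A=lambda x,y:((x+.5)/1.5625-.5,(y+.5)/1.5625-.5)
P=np.array([ray(c,A(*p),.021) for p in [(361,211),(420,211),(421,282),(361,282)]]);print('S',P.mean(0))
E
```

```text
S [0.49038178 0.18369912 0.021     ]
```

Request:
send_rows --pt "0 0 -3 0.3 0.7 0" --pt "0 0 -7 0.3 0.7 0" --pt "0 0 -11 0.3 0.7 0" --pt "0 0 -14 0.3 0.7 0" --pt "0 0 -16 0.3 0.7 0" --pt "0 0 -16 0.3 0.7 0" --pt "0 0 -16 0.3 0.7 0" --pt "0 0 -16 0.3 0.7 0"

```text
t: 27.35
ee_pos: [0.4915, 0.1833, 0.0892]
tool_rot: [-1.565, -0.121, 0.114]
force: [0.5, -0.2, -1.1]
grip_width: 0.0166
```

```bash
python3 look.py w15
```

```text
27.35 [0.4915 0.1833 0.0892] jaw 8.56 tilt [ 0.004 -1.     0.002] 0.016574289786381965 [ 0.5 -0.2 -1.1]
```

View pics/w15_b.png

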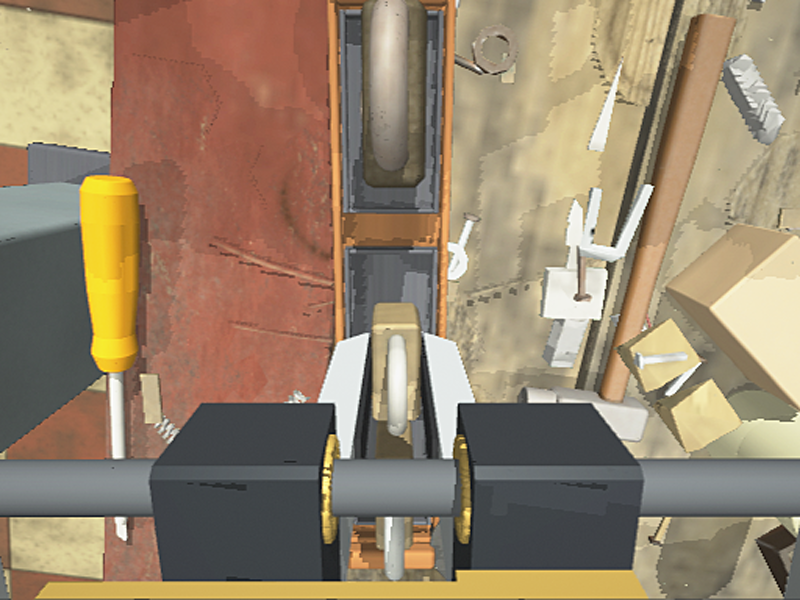

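The lock is centred over the small well, well (0.490,0.184) against TCP (0.4915,0.183). The fingers clear both neighbouring locks. Lowering.

Request:
send_rows --pt "-0.1 0 -2 0 0 0" --pt "-0.1 0 -3.5 0 0 0" --pt "-0.1 0 -4.7 0 0 0" --pt "-0.1 0 -5.4 0 0 0" --pt "-0.1 0 -5.8 0 0 0" --pt "-0.1 0 -5.9 0 0 0" --pt "-0.1 0 -5.9 0 0 0" --pt "-0.1 0 -5.9 0 0 0"

```text
t: 28.2
ee_pos: [0.4907, 0.1834, 0.0305]
tool_rot: [-1.565, -0.121, 0.113]
force: [-0.2, -0.1, -0.0]
grip_width: 0.0164
```

Request:
send_rows --pt "0 0 -0.1 0 0 0" --pt "0 0 -0.1 0 0 0" --pt "0 0 -0.1 0 0 0" --pt "0 0 -0.1 0 0 0" --pt "0 0 -0.1 0 0 0" --pt "0 0 -0.1 0 0 0" --pt "0 0 -0.1 0 0 0" --pt "0 0 -0.1 0 0 0"

```text
t: 29.0
ee_pos: [0.4908, 0.1835, 0.0303]
tool_rot: [-1.565, -0.122, 0.113]
force: [-5.2, -1.3, 8.3]
grip_width: 0.0168
```

Contact at the expected height of 0.0303. Releasing, then retreating.

Request:
send_rows --pt "0 0 0 0 0 0" --pt "0 0 0 0 0 0" --pt "0 0 0 0 0 0" --pt "0 0 0 0 0 0" --pt "0 0 0 0 0 0" --pt "0 0 0 0 0 0" --pt "0 0 0 0 0 0" --pt "0 0 0 0 0 0" --hand 42

```text
t: 29.8
ee_pos: [0.4908, 0.1835, 0.0303]
tool_rot: [-1.565, -0.121, 0.113]
force: [1.1, -1.2, 0.7]
grip_width: 0.0396
```

Request:
send_rows --pt "0 0 2 0 0 0" --pt "0 0 5 0 0 0" --pt "0 0 9 0 0 0" --pt "0 0 13 0 0 0" --pt "-2 -3 17 0 0 0" --pt "-6 -7 20 0 0 0" --pt "-7 -10 20 0 0 0" --pt "-7 -10 20 0 0 0"

```text
t: 30.6
ee_pos: [0.4197, 0.081, 0.2321]
tool_rot: [-1.565, -0.122, 0.109]
force: [0.3, 0.1, -0.6]
grip_width: 0.0392
```

```bash
python3 look.py w16; python3 look.py t16 top;python3 look.py s16 scene; python3 - <<'E'
import cv2
im=cv2.imread('pics/t16.png');cv2.imwrite('pics/t16a.png',cv2.resize(im[150:250,270:410],None,fx=5.6,fy=5.6,interpolation=cv2.INTER_CUBIC))
im=cv2.imread('pics/s16.png');cv2.imwrite('pics/s16c.png',cv2.resize(im[170:300,100:260],None,fx=4.5,fy=4.5,interpolation=cv2.INTER_CUBIC))
E
```

```text
30.6 [0.4197 0.081  0.2321] jaw 8.43 tilt [ 0.009 -1.     0.002] 0.03923488563394325 [ 0.3  0.1 -0.6]
30.65 [0.4205 0.0823 0.2314] jaw 8.42 tilt [ 0.008 -1.     0.002] 0.03968490749658151 [ 0.1 -0.4 -0.3]
30.7 [0.4209 0.0832 0.2307] jaw 8.48 tilt [ 0.007 -1.     0.003] 0.03913523298185085 [0.6 0.2 0.3]
```

View pics/w16_b.png

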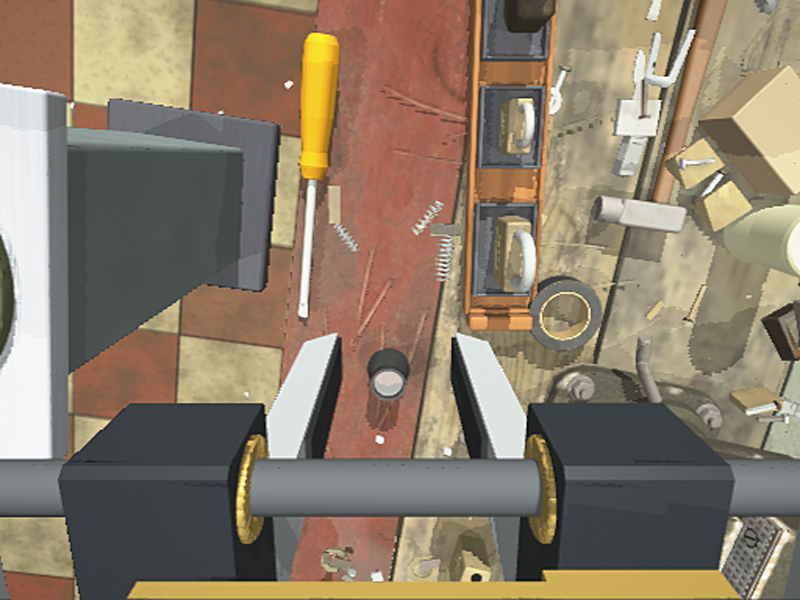

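View pics/t16a.png

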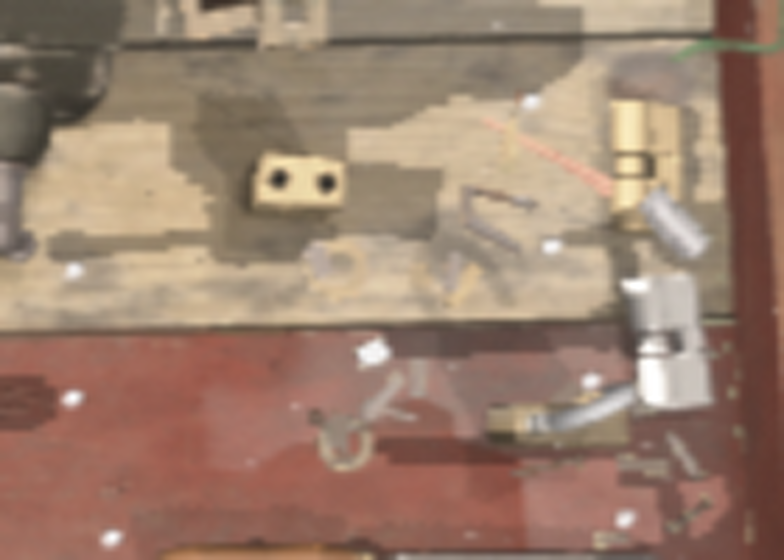

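View pics/s16c.png

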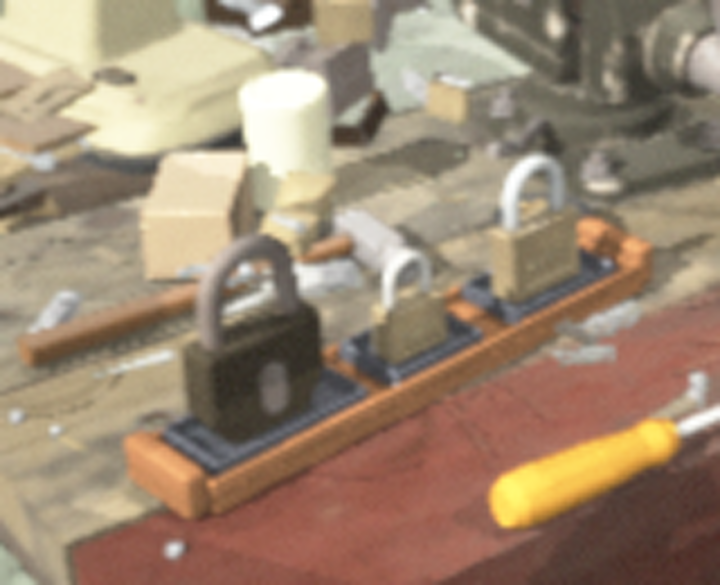

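All three locks stand upright in their wells. The bare body at (300,182) and the open lock at (560,425) are at the same pixels as in the first picture. One last numeric check before handing in.

```bash
python3 look.py w17; python3 - <<'E'
from h import *
import pickle
c=pickle.load(open('w16.pkl','rb'))
A=lambda x,y:((x+.5)/1.5625-.5,(y+.5)/1.5625-.5)
for n,w,l,z in [('S',[(481,87),(543,87),(541,168),(480,168)],[(501,100),(532,100),(530,153),(501,153)],.0435),('M',[(475,205),(537,205),(533,294),(475,294)],[(498,218),(530,218),(528,287),(496,287)],.0545)]:
    a=np.mean([ray(c,A(*p),.021) for p in w],0);b=np.mean([ray(c,A(*p),z) for p in l],0);print(n,a.round(4),b.round(4),'off mm',(np.linalg.norm((a-b)[:2])*1e3).round(1))
from station import sign_off
print(sign_off())
E
```

```text
30.75 [0.4211 0.0838 0.2303] jaw 8.54 tilt [ 0.006 -1.     0.003] 0.039541633344899706 [-1. -0.  0.]
S [0.4902 0.1826 0.021 ] [0.4884 0.1822 0.0435] off mm 1.8
M [0.5032 0.0955 0.021 ] [0.5009 0.0994 0.0545] off mm 4.5
the job is handed in; nothing more can be done
None
```

The three shut padlocks stand upright in their own wells: large in the longest, medium in the middle-sized and small in the shortest. The job was handed in at about 30.8 s of the 96 s allowed, and the sign-off gives no verdict.

**Position:** measured from the wrist camera, the locks sit off their well centres as follows (limit 16 mm):

| Lock | Offset |
|---|---|
| Large | about 4 mm |
| Medium | about 4.5 mm |
| Small | about 2 mm |

The wells' own centres varied by 2–4 mm between views, which is still well inside the limit.

**Height:** each lock touched down at the height expected for its well floor. The scene picture shows all three standing straight; I did not measure their tilt in degrees.

**Look-alikes:** the open padlock and the bare body were at the same pixels in the last top picture as in the first.

**Robot:** the gripper is open, about 0.23 m up and clear of everything, with no sustained force beyond sensor noise.

**One disagreement:** the small lock's grip read 16.4 mm instead of the stated 18 mm, but it lifted and set down as expected.

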